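Dock the cordless cup warmer and switch it off

ROBOT

A 6-joint arm with a two-finger parallel gripper is mounted at the origin on the work surface. World frame = base frame: x ahead of the robot, y to its left, z up, the work surface at z = 0. Lengths are in mm, angles in rad, forces in N, time in s.
With the tool pointing down it reaches from about 375 to 975 mm from the base axis. Payload 3.8 kg.
Tool frame: the origin (TCP) lies midway between the tips of the shut fingers; the grasp point (between the pads) lies 19 mm behind it (ctrl.pinch_z is the distance from the TCP to the grasp point, in mm); z points along the fingers, y is the direction in which the jaws open and shut (so a half turn about z gives the same grasp; the last joint's range is limited). The gripper opens to 88 mm and grips with 3 to 60 N. Pads are 18 mm wide; open, the fingers measure 123 mm over their backs; the gripper's body (75 mm by 187 mm) begins 45 mm behind the grasp point.
Start: joints at [-1.281, 0.264, 1.604, -0, 1.274, -0.037], TCP at [216.679, -639.271, 201.906] pointing down, gripper open.
Joint ranges: [-2.63, 2.63], [-0.94, 2.18], [0.31, 2.57], [-1.31, 4.45], [0, 2.66], [-2.55, 2.55]. Speed limits (rad/s): [2.57, 2.57, 3.14, 3.14, 3.14, 3.14].

INTERFACE

Orientations are given as a rotation vector (axis times angle).
In Python, from station import ctrl, vision, job gives the robot as it stands. The module is installed in compiled form; this text tells all that it offers.
- The arm moves only by the tool send_rows, never from a script. Its argument "moves" is a list of rows, each an object of numbers: "x", "y", "z": the shift along the tool's x, y, z in cm; "roll": the turn about the tool's z in degrees. In form: [{"x": .., "y": .., "z": .., "roll": ..}, ...]. A call has 1 to 12 rows; each row is the pose to reach, as a shift and turn from the pose commanded when the call began, along the tool's axes at that moment; what a row does not reach only later rows make up. A row lasts 1/8 s, in which the tool goes at most 62.5 mm and 10.7 degrees, less where a joint would pass 70% of its speed; a pose out of reach is approached as far as the arm can. A call with a gripper value outside its range is refused whole. "grip" is the opening, from -1 (shut) to 1 (fully open), set as the call begins (left out, the last holds). The fingers move at their own pace and stop on an object; "force" is the grip in N (left out, the last holds). Time passes only in rows, so rows that repeat a pose let the fingers close. It gives the time, the measured TCP pose, the force and the opening at its end, in the units of the state.
- ctrl.read_state(): the state, without advancing time (a new reading comes with each control period).
- vision.camera(name): name is "side" or "top"; returns the picture (384x512x3 uint8, red, green, blue); there is no depth.
- vision.camera_params(name): a dict with "fx", "fy", "cx", "cy" (pixels), "dist_coeffs" ([k1, k2, p1, p2, k3] as OpenCV has them; the pictures are not rectified), "T" (4x4, takes a point from camera to world coordinates). Camera axes: x right, y down, z forward; pixel columns grow to the right and rows downward; lengths in mm; the calibration is good to about 2 mm. A picture is of the moment at which its call begins. camera_params takes no time and is no camera call.
- job.close_job(): hands the job in, once; it reports no verdict.
The state is a dict: "time": time; "joint_pos": joint angles; "joint_velocities": joint speeds; "joint_torque": joint torques, N m; "position": TCP position; "eef_rot": TCP orientation; "wrist_force": force on the tool from outside, world axes, zero at the start; "torque": the same for the moment, N m; "grip_width": opening from 0.0 (shut) to 1.0 (fully open).
Only numpy, scipy, OpenCV 4.12 (cv2) and the standard library are available. Lean on these libraries where they do the work, as an engineer would, in place of code of your own. Each camera call takes 0.05 s, during which the arm holds its last target. There are 200 camera calls.

TASK

Put the steel cup warmer on its charging dock for the night: slide it along the table and press it firmly, but without ramming it, square against the long wooden rail, then slide it along that rail and press it firmly home against the end stop in front of the short rail, so that the brass pin is pushed in and it is left flush with both. Its dial must be left turned fully anticlockwise to its off stop. Leave the jug, the saucer with its mug and the spoon alone.

Things in the scene. Friction and masses are not known exactly. Their poses are not given: they have to be found in the camera images.
- warmer: loose cup warmer: flat steel box 125 (its x) x 170 (its y) x 45 mm high, 0.65 to 0.93 kg, round black hot plate flush in its top at the +y end, black dial at the -y end. Too wide to grip; slides on the table at 3 to 9 N. Origin: centre of its underside, z up. When parked, its +x face (170 mm long) lies on the long rail and its +y face (125 mm) on the end stop
- warmer_corner (a point): the warmer's own +x +y bottom corner, which ends beside the long rail and the end stop; at (62.5, 85, 0) mm in the warmer's frame
- dial_grip (a point): point on the dial's axis, inside its upright grip bar, at the height to grip: (0, -48, 76.5) mm in the warmer's frame. The bar is 42 mm long, 14 mm thick and reaches from 51 to 84 mm above the table; under it lie a round disc of 44 mm and a flat base of 68 mm, level with the warmer's top
- dial (a joint): the dial's angle in rad: 0 = off, the fixed anticlockwise stop, up to 4.7; grows clockwise seen from above. At 0 the grip bar lies along the warmer's x axis, the white mark on its top towards -x. Turns stiffly (0.05 N m) and stays where it is left; turned hard against the stop, it twists the whole warmer
- corner: fixed. Inner corner where the two wooden rails meet, at table height (origin). The frame's -y runs along the inner face of the long rail, its -x along the inner face of the short rail. Both rails stand on the table, 30 mm high and 20 mm thick
- long_rail: fixed dark wooden rail, 320 mm long. Same origin and axes as the corner: its inner face is the plane x = 0, from y = 0 to -320 mm
- short_rail: fixed dark wooden rail, 180 mm long; same origin and axes as the corner; inner face y = 0, from x = 0 to -180 mm. It carries the end stop, a wooden block of 90 x 20 x 35 mm (x from -105 to -15 mm) clamped on two steel rods; the stop's face, parallel to the rail, stands anywhere from 25 to 60 mm inside it (y = -25 to -60 mm). Where is not measured: look or feel for it. It does not yield
- jug: polished steel tea jug, 104 mm across, 200 mm tall, handle to its +y; origin: centre of its underside. Leave alone
- saucer: flat steel saucer tray, 130 x 160 x 8 mm, carrying the mug; origin: centre of its underside. Leave alone
- mug: steel mug, 76 mm across, 62 mm tall, standing on the saucer, handle to its +y; origin: centre of its underside. Leave alone
- spoon: steel teaspoon, 150 mm long along its x, lying on the table. Leave alone
- pin (a joint): how far the sprung brass pin, 16 mm thick, is pushed into the end stop, in m: 0 = free, standing 6 mm out of the stop's face at x = -60 mm, 20 mm above the table; 0.006 = pushed in level with the face, as the warmer does when it is home. Its spring is weak (under 1 N) and does not push the warmer back
There are look-alikes about, which are no part of the job. What is shaped like the warmer but red is not meant.

How it is judged:
By the outcome, as a careful person would: the job done as asked, in the order asked, and still so for the second after the job is handed in, with the robot touching nothing.
It also fails if it takes over 72 s, if anything falls off the work surface, if the arm or the gripper's body presses on something with over 40 N, if the wrist force passes 120 N, or if a joint passes its speed limit or range.

## Working session

There is one attempt and no reset: what is moved stays moved. The work goes in short steps, Python scripts to look and compute and a tool call to move; the robot and the scene stay as the last step left them, time stands still between calls to the robot, and variables do not carry over. Pictures are saved under pics/ and viewed, about 8 in all and at most 12, crops included, and the job is handed in when it is done.

Besides the shell and the picture viewer there is one more tool, called after "Call:" in YAML: its name, and indented under it one key for each argument. send_rows: Moves the arm, as the interface text tells. Its arguments: {"type":"object","properties":{"moves":{"type":"array","items":{"type":"object","properties":{"x":{"type":"number"},"y":{"type":"number"},"z":{"type":"number"},"roll":{"type":"number"}}}},"grip":{"type":"number"},"force":{"type":"number"}},"required":["moves"]}

```bash
mkdir -p pics
cat > h.py <<'E'
import numpy as np, cv2
from station import ctrl, vision, job
def shot(n,f):
    im=vision.camera(n); cv2.imwrite(f'pics/{f}.png',im[:,:,::-1]); return im
def ray(n,px,z):
    p=vision.camera_params(n); K=np.array([[p['fx'],0,p['cx']],[0,p['fy'],p['cy']],[0,0,1]])
    u=cv2.undistortPoints(np.array(px,float).reshape(-1,1,2),K,np.array(p['dist_coeffs'])).reshape(-1,2)
    T=np.array(p['T']); d=np.c_[u,np.ones(len(u))]@T[:3,:3].T; o=T[:3,3]
    return o+d*((z-o[2])/d[:,2])[:,None]
def proj(n,P):
    p=vision.camera_params(n); K=np.array([[p['fx'],0,p['cx']],[0,p['fy'],p['cy']],[0,0,1]])
    T=np.linalg.inv(np.array(p['T'])); r=cv2.Rodrigues(T[:3,:3])[0]
    return cv2.projectPoints(np.array(P,float).reshape(-1,1,3),r,T[:3,3],K,np.array(p['dist_coeffs']))[0].reshape(-1,2)
E
python3 - <<'E'
from h import *
a=shot('top','t0');b=shot('side','s0')
s=ctrl.read_state();print(s)
for n in('top','side'):print(vision.camera_params(n))
E
```

```text
{'time': 0.1, 'joint_pos': array([-1.28091256e+00,  2.64696160e-01,  1.60520448e+00, -1.69962598e-05,
        1.27370358e+00, -3.68916698e-02]), 'joint_velocities': array([ 2.91778929e-04, -7.29103555e-04, -2.57045496e-03,  1.85267202e-04,
       -4.05556302e-04, -6.48958267e-06]), 'joint_torque': array([-2.06633749e-04, -5.03619719e+01, -3.58071184e+01,  7.30599021e-02,
        2.33023072e-02, -4.48087110e-05]), 'position': array([ 216.46551748, -638.60740006,  200.71801738]), 'eef_rot': array([-3.09778439e+00, -5.10700378e-01,  4.23679587e-04]), 'wrist_force': array([ 1.01751162, -0.84179601, -0.1377162 ]), 'torque': array([ 0.03879385,  0.04575632, -0.01936087]), 'grip_width': 1.0039600806834126}
{'fx': 388.61757002163836, 'fy': 388.61757002163836, 'cx': 251.52672299818678, 'cy': 188.5890859082954, 'dist_coeffs': array([0.0008078, 0.       , 0.       , 0.       , 0.       ]), 'T': array([[-6.26190122e-03, -9.96153475e-01,  8.74016151e-02,
         4.52392105e+02],
       [-9.99976294e-01,  5.98761636e-03, -3.40002781e-03,
         2.12834566e+01],
       [ 2.86362218e-03, -8.74208338e-02, -9.96167354e-01,
         1.18529519e+03],
       [ 0.00000000e+00,  0.00000000e+00,  0.00000000e+00,
         1.00000000e+00]])}
{'fx': 444.9925807295984, 'fy': 444.9925807295984, 'cx': 253.57956971745108, 'cy': 189.8525823679523, 'dist_coeffs': array([-0.05215632,  0.        ,  0.        ,  0.        ,  0.        ]), 'T': array([[-8.46259190e-01, -3.43037651e-01,  4.07640226e-01,
         8.52533783e+01],
       [-5.32623053e-01,  5.26676757e-01, -6.62513605e-01,
         8.02639725e+02],
       [ 1.25724779e-02, -7.77776808e-01, -6.28414807e-01,
         8.53449610e+02],
       [ 0.00000000e+00,  0.00000000e+00,  0.00000000e+00,
         1.00000000e+00]])}
```

View pics/t0.png

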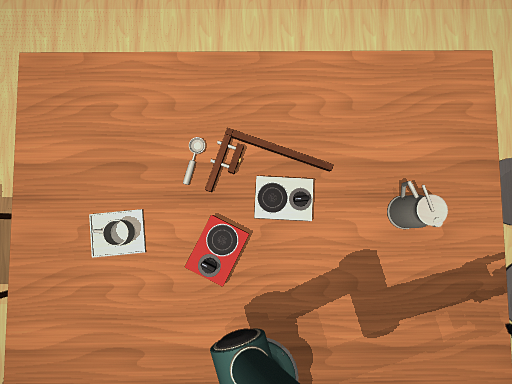

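View pics/s0.png

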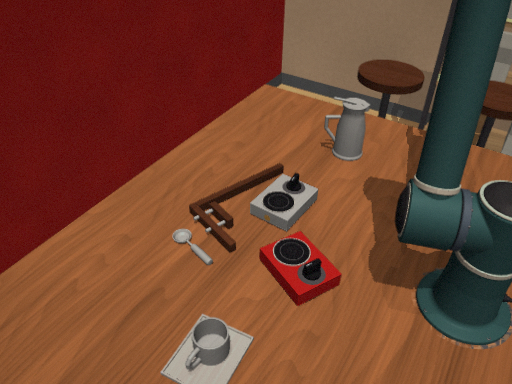

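The top view shows the grey warmer at (284,198), with its plate at (271,197) and its dial at (301,198). The rails meet at about (230,131) and the end stop is at (236,159). Possible mix-ups: the red box at (218,250) is a decoy by colour, and the saucer at (118,233) carries the mug. I choose the grey box at (284,198), then measure it and check it in a crop.

```bash
cat > m.py <<'E'
from h import *
def warmer(im,roi=(170,120,360,260),out=None):
    x0,y0,x1,y1=roi
    hsv=cv2.cvtColor(im,cv2.COLOR_RGB2HSV); m=((hsv[...,1]<60)&(hsv[...,2]>120)).astype(np.uint8)
    k=np.zeros_like(m);k[y0:y1,x0:x1]=1;m*=k
    cs=cv2.findContours(m,cv2.RETR_EXTERNAL,cv2.CHAIN_APPROX_NONE)[0]
    return max(cs,key=cv2.contourArea)
E
python3 - <<'E'
from m import *
im=cv2.imread('pics/t0.png')[:,:,::-1].copy()
c=warmer(im); print('area',cv2.contourArea(c))
P=ray('top',c.reshape(-1,2),45)[:,:2].astype(np.float32)
r=cv2.minAreaRect(P);print('warmer top',r);print(cv2.boxPoints(r))
hsv=cv2.cvtColor(im,cv2.COLOR_RGB2HSV)
print('rail px',[(p,hsv[p[1],p[0]].tolist()) for p in [(280,149),(220,160),(236,160),(260,110),(300,199),(271,198)]])
m=((hsv[...,2]<100)&(hsv[...,1]>90)).astype(np.uint8); k=np.zeros_like(m);k[115:200,195:345]=1;m*=k
for q in cv2.findContours(m,cv2.RETR_EXTERNAL,cv2.CHAIN_APPROX_NONE)[0]:
    if cv2.contourArea(q)<60: continue
    rr=cv2.minAreaRect(q);print(cv2.contourArea(q),rr)
g=(im[...,:].max(2)<70).astype(np.uint8);k=np.zeros_like(g);k[180:215,250:318]=1;g*=k
for q in cv2.findContours(g,cv2.RETR_EXTERNAL,cv2.CHAIN_APPROX_NONE)[0]:
    if cv2.contourArea(q)>40:
        (x,y),rad=cv2.minEnclosingCircle(q);print('black',x,y,rad,ray('top',[(x,y)],45))
a=cv2.resize(im[115:225,180:350],None,fx=4.7,fy=4.7,interpolation=cv2.INTER_CUBIC);cv2.imwrite('pics/c0.png',a[:,:,::-1])
E
```

```text
area 2319.5
warmer top ((524.5502319335938, -76.43792724609375), (168.82806396484375, 124.03520202636719), 86.63935852050781)
[[ 457.6909    -157.07129  ]
 [ 581.51276   -164.34232  ]
 [ 591.40955      4.1954346]
 [ 467.5877      11.466461 ]]
rail px [((280, 149), [10, 158, 108]), ((220, 160), [9, 158, 116]), ((236, 160), [9, 159, 117]), ((260, 110), [12, 158, 190]), ((300, 199), [120, 7, 77]), ((271, 198), [9, 24, 74])]
153.0 ((280.3192138671875, 152.49615478515625), (108.22895812988281, 10.086166381835938), 15.255118370056152)
black 301.5 198.0 9.013978004455566 [[ 523.77908459 -129.37000895   45.        ]]
black 272.112060546875 197.22413635253906 14.514446258544922 [[526.58927668 -42.97369356  45.        ]]
```

View pics/c0.png

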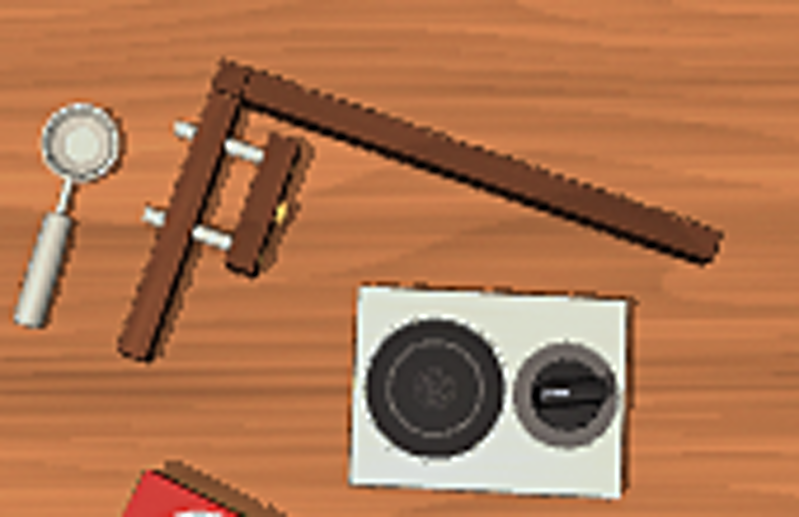

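The crop confirms the grey box: plate on the left, and the dial's white mark pointing left (warmer +y), so the dial sits about 90° clockwise of off. The brass pin is at crop (281,212). Next I measure the rail lines and the bar.

Run:
```python
from m import *
im=cv2.imread('pics/t0.png')[:,:,::-1].copy()
hsv=cv2.cvtColor(im,cv2.COLOR_RGB2HSV);V=hsv[...,2].astype(float)
def edge(prof,fromstart=True,th=150):
    idx=range(1,len(prof)) if fromstart else range(len(prof)-2,-1,-1)
    for i in idx:
        j=i-1 if fromstart else i+1
        if prof[i]<th<=prof[j]: return i+(th-prof[i])/(prof[j]-prof[i])*(j-i)
def fit(P):
    vx,vy,x,y=cv2.fitLine(P[:,:2].astype(np.float32),cv2.DIST_HUBER,0,0.1,0.01).ravel();
    d=np.array([vx,vy]);o=np.array([x,y]);res=(P[:,:2]-o)@np.array([-vy,vx]);print('  ang',np.degrees(np.arctan2(vy,vx)),'rms',res.std(),len(P));return o,d
up=[];lo=[]
for c in range(242,326):
    r0=int(132+(c-230)*0.345); seg=V[r0-9:r0+14,c]
    a=edge(seg);b=edge(seg,False)
    if a: up.append((c,r0-9+a-0.0))
    if b: lo.append((c,r0-9+b))
A=fit(ray('top',up,30));B=fit(ray('top',lo,0))
L=[]
for r in range(136,186):
    c0=int(228-(r-131)*0.35); seg=V[r,c0-9:c0+3]
    if r in range(138,146) or r in range(156,165): continue
    a=edge(seg)
    if a: L.append((c0-9+a,r))
C=fit(ray('top',L,30))
def inter(a,b):
    t=np.linalg.solve(np.c_[a[1],-b[1]],b[0]-a[0]);return a[0]+t[0]*a[1]
O=inter(A,C);print('outer corner',O)
# long rail -y dir d: toward image right (world -y)
d=A[1]*(-np.sign(A[1][1]));s=C[1]*(-np.sign(C[1][0]));print('d(-y)',d,'s(-x)',s, 'dot',d@s)
Or=O+20*d+20*s;print('corner',Or,'dist of lower line B from corner',(B[0]-Or)@s)
# stop face, top z=35 : candidates
for z,px in((35,[(300,145),(258,270)]),(35,[(302,150),(262,265)]),(20,[(281,212)])):
    p=np.array(px)/4.7+[180,115]-0.4
    for q in ray('top',p,z): print('stop',z,((q[:2]-Or)@-s,(q[:2]-Or)@-d))
# dial bar z=84
g=((V<45)).astype(np.uint8)
q=np.array([(535,398),(615,388),(545,393),(567,395)])/4.7+[180,115]-.4;print(ray('top',q,84))
R=np.array([-s,-d])
print('warmer c in dock',R@(np.array([524.55,-76.44])-Or),'dock yaw',np.degrees(np.arctan2(d[0],-d[1])))
```

```text
ang 70.275444 rms 1.0372865968303555 84
  ang 70.09526 rms 1.8688016903549498 84
  ang -20.156519 rms 0.8558199929501462 33
outer corner [741.61066  89.84293]
d(-y) [-0.33749866 -0.941326  ] s(-x) [-0.9387548  0.3445859] dot -0.007539183
corner [716.0856   77.90813] dist of lower line B from corner 0.22141266
stop 35 (np.float64(-17.921272972635684), np.float64(-45.93129068383003))
stop 35 (np.float64(-102.55795628951584), np.float64(-47.594794126355126))
stop 35 (np.float64(-20.529912252234055), np.float64(-48.213415844813696))
stop 35 (np.float64(-98.69309935385823), np.float64(-48.91735227551398))
stop 20 (np.float64(-60.50064214551127), np.float64(-47.71556718416881))
[[ 517.83480772 -101.23650288   84.        ]
 [ 523.59226881 -149.69313774   84.        ]
 [ 520.82285165 -107.32714259   84.        ]
 [ 519.53192206 -120.60184941   84.        ]]
warmer c in dock [-126.61874883 -209.93490784] dock yaw -19.72455
```

```bash
cat > go.py <<'E'
# usage: go.py x y z yang  -> row in tool axes (cm, deg) from measured pose
import sys; from h import *
from scipy.spatial.transform import Rotation as Ro
s=ctrl.read_state();R=Ro.from_rotvec(s['eef_rot']).as_matrix();p=s['position']
ya=np.degrees(np.arctan2(R[1,1],R[0,1]))
print('t',s['time'],'pos',p.round(1),'yang',ya.round(1),'j',s['joint_pos'].round(2),'F',s['wrist_force'].round(1),'tilt',R[:,2].round(3))
a=list(map(float,sys.argv[1:]))
for i in range(0,len(a),4):
    x,y,z,w=a[i:i+4]; v=R.T@(np.array([x,y,z])-p)/10
    print('row',v.round(2),'roll',round(ya-w,1))
E
python3 go.py 216.5 -638.6 320 -71.3 521.5 -125 320 6.8 521.5 -125 110 6.8 521.5 -125 57.5 6.8
```

```text
t 0.1 pos [ 216.5 -638.6  200.7] yang -71.3 j [-1.28  0.26  1.61 -0.    1.27 -0.04] F [ 1.  -0.8 -0.1] tilt [-0.001  0.002 -1.   ]
row [  0.    -0.02 -11.93] roll 0.0
row [ 45.38 -38.88 -11.85] roll -78.1
row [ 45.38 -38.83   9.15] roll -78.1
row [ 45.37 -38.82  14.4 ] roll -78.1
```

Call:
send_rows:
  moves:
    - {"z":-6}
    - {"z":-12}
    - {"x":5,"y":-4,"z":-12,"roll":-8}
    - {"x":10,"y":-8.5,"z":-12,"roll":-16}
    - {"x":15,"y":-13,"z":-12,"roll":-25}
    - {"x":20,"y":-17,"z":-12,"roll":-34}
    - {"x":25,"y":-21.5,"z":-12,"roll":-43}
    - {"x":30,"y":-26,"z":-12,"roll":-52}
    - {"x":35,"y":-30,"z":-12,"roll":-61}
    - {"x":40,"y":-34,"z":-12,"roll":-70}
    - {"x":44,"y":-37.5,"z":-12,"roll":-78}
    - {"x":45.4,"y":-38.8,"z":-12,"roll":-78}
  grip: 0
  force: 20

```text
invalid input at $.moves[0]: expected keys x, y, z, roll
```

```bash
python3 go.py 521.5 -125 110 6.8 521.5 -125 57.5 6.8
```

```text
t 0.1 pos [ 216.5 -638.6  200.7] yang -71.3 j [-1.28  0.26  1.61 -0.    1.27 -0.04] F [ 1.  -0.8 -0.1] tilt [-0.001  0.002 -1.   ]
row [ 45.38 -38.83   9.15] roll -78.1
row [ 45.37 -38.82  14.4 ] roll -78.1
```

Call:
send_rows:
  moves:
    - {"x":0,"y":0,"z":-6,"roll":0}
    - {"x":0,"y":0,"z":-12,"roll":0}
    - {"x":5,"y":-4,"z":-12,"roll":-8}
    - {"x":10,"y":-8.5,"z":-12,"roll":-16}
    - {"x":15,"y":-13,"z":-12,"roll":-25}
    - {"x":20,"y":-17,"z":-12,"roll":-34}
    - {"x":25,"y":-21.5,"z":-12,"roll":-43}
    - {"x":30,"y":-26,"z":-12,"roll":-52}
    - {"x":35,"y":-30,"z":-12,"roll":-61}
    - {"x":40,"y":-34,"z":-12,"roll":-70}
    - {"x":44,"y":-37.5,"z":-12,"roll":-78}
    - {"x":45.4,"y":-38.8,"z":-12,"roll":-78}
  grip: 0.1
  force: 20

```text
time: 1.6
position: [522.9, -123.2, 321.4]
eef_rot: [-2.082, -2.351, -0.0]
wrist_force: [-0.1, 0.4, -0.4]
grip_width: 0.551
```

```bash
python3 go.py 521.5 -125 110 6.8 521.5 -125 57.5 6.8
```

```text
t 1.6 pos [ 522.9 -123.2  321.4] yang 6.9 j [-0.28 -0.05  1.73  0.    1.46 -0.4 ] F [-0.1  0.4 -0.4] tilt [-0.001  0.001 -1.   ]
row [-0.18 -0.15 21.14] roll 0.1
row [-0.18 -0.14 26.39] roll 0.1
```

Call:
send_rows:
  moves:
    - {"x":-0.1,"y":-0.1,"z":6,"roll":0}
    - {"x":-0.1,"y":-0.1,"z":12,"roll":0}
    - {"x":-0.1,"y":-0.1,"z":18,"roll":0}
    - {"x":-0.1,"y":-0.1,"z":21,"roll":0}
    - {"x":-0.1,"y":-0.1,"z":21,"roll":0}

```text
time: 2.22
position: [518.0, -126.2, 108.4]
eef_rot: [-2.083, -2.343, 0.005]
wrist_force: [0.1, -0.6, -0.5]
grip_width: 0.548
```

```bash
python3 go.py 521.5 -125 57.5 6.8
python3 - <<'E'
from m import *
a=shot('top','t1');b=shot('side','s1')
cv2.imwrite('pics/c1.png',np.hstack([cv2.resize(a[150:250,240:340],(400,400),interpolation=3),cv2.resize(b[130:240,230:340],(400,400),interpolation=3)])[:,:,::-1])
E
```

```text
t 2.225 pos [ 518.  -126.2  108.4] yang 6.7 j [-0.29  0.08  2.    0.    1.07 -0.4 ] F [ 0.1 -0.6 -0.5] tilt [-0.007  0.002 -1.   ]
row [0.06 0.39 5.08] roll -0.1
```

View pics/c1.png

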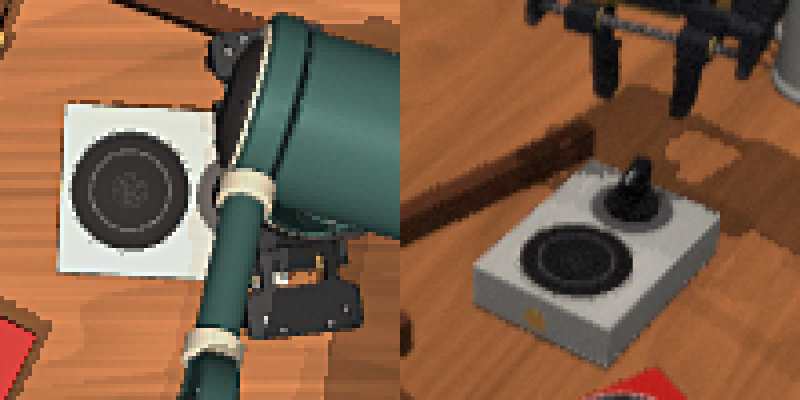

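Run:
```python
from h import *
print(proj('side',[[518,-126,108],[496,-129,108],[540,-123,108],[521.5,-125,84]]), proj('top',[[521.5,-125,84]]))
b=cv2.imread('pics/s1.png'); print(b.shape)
print(ctrl.read_state()['position'])
```

```text
[[295.58890596 169.47105066]
 [302.98972444 171.47807243]
 [288.26626635 167.48620295]
 [293.74794216 175.99426927]] [[301.77445841 197.94121602]]
(384, 512, 3)
[ 521.72616886 -127.32697614  112.64921419]
```

```bash
python3 go.py 521.5 -125 57.5 6.8
```

```text
t 2.325 pos [ 521.7 -127.3  112.6] yang 6.7 j [-0.29  0.08  1.99  0.    1.07 -0.4 ] F [ 0.1 -0.8  1.2] tilt [ 0.001 -0.    -1.   ]
row [0.23 0.   5.51] roll -0.1
```

Call:
send_rows:
  moves:
    - {"x":0.2,"y":0,"z":2,"roll":0}
    - {"x":0.2,"y":0,"z":4,"roll":0}
    - {"x":0.2,"y":0,"z":5.4,"roll":0}
    - {"x":0.2,"y":0,"z":5.4,"roll":0}

```text
time: 2.82
position: [521.1, -125.3, 58.2]
eef_rot: [-2.087, -2.348, 0.0]
wrist_force: [0.8, 0.6, 0.3]
grip_width: 0.548
```

Call:
send_rows:
  moves:
    - {"x":0,"y":0,"z":0,"roll":0}
    - {"x":0,"y":0,"z":0,"roll":0}
    - {"x":0,"y":0,"z":0,"roll":0}
    - {"x":0,"y":0,"z":0,"roll":0}
    - {"x":0,"y":0,"z":0,"roll":0}
    - {"x":0,"y":0,"z":0,"roll":0}
  grip: -1
  force: 25

```text
time: 3.58
position: [521.0, -125.2, 57.9]
eef_rot: [-2.087, -2.348, 0.0]
wrist_force: [-0.6, -0.5, -0.6]
grip_width: 0.005
```

```bash
python3 go.py 521.5 -125 57.5 6.8; python3 -c "
from h import *
s=ctrl.read_state();print(s['grip_width'],s['torque'])"
```

```text
t 3.575 pos [ 521.  -125.2   57.9] yang 6.7 j [-0.28  0.14  2.04 -0.    0.96 -0.4 ] F [-0.6 -0.5 -0.6] tilt [-0.  0. -1.]
row [0.01 0.05 0.04] roll -0.1
0.004798373312629859 [-0.03167462 -0.086094   -0.05825413]
```

The gripper shut completely (0.005, where the bar should give about 0.16), so it missed the bar. I take another look.

Run:
```python
from h import *
b=shot('side','s2');print(proj('side',[[521,-125.2,58]]))
cv2.imwrite('pics/c2.png',cv2.resize(b[110:230,230:380],(800,640)[:1]+(600,),interpolation=3)[:,:,::-1])
```

```text
[[293.31396736 183.1517201 ]]
```

View pics/c2.png

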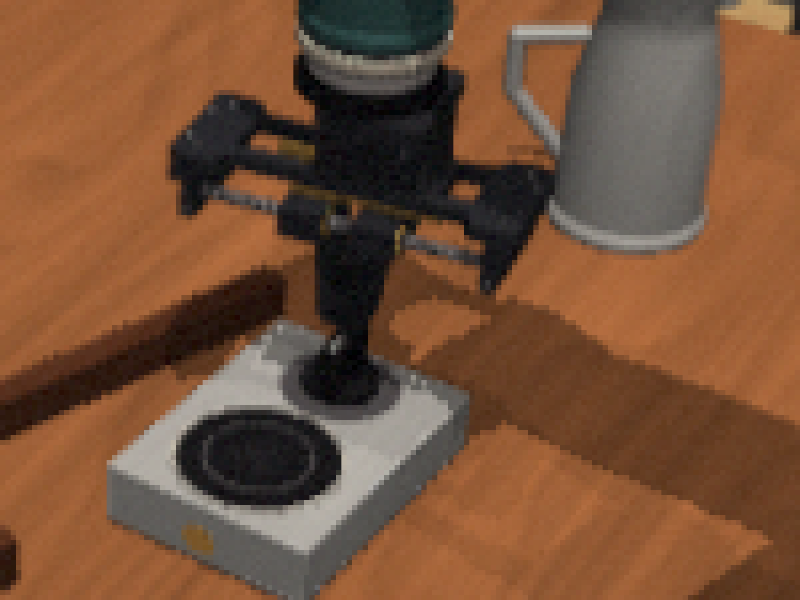

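Run:
```python
import cv2,numpy as np
a=cv2.imread('pics/s0.png')[150:210,265:325];b=cv2.imread('pics/s2.png')[150:210,265:325]
f=lambda i:cv2.resize(np.clip(i.astype(float)*1.0,0,255)**0.6*255**0.4,(400,400),interpolation=cv2.INTER_NEAREST)
cv2.imwrite('pics/c3.png',np.hstack([f(a),f(b)]))
```

```text
[ WARN:0@0.069] global loadsave.cpp:1063 imwrite_ Unsupported depth image for selected encoder is fallbacked to CV_8U.
```

View pics/c3.png

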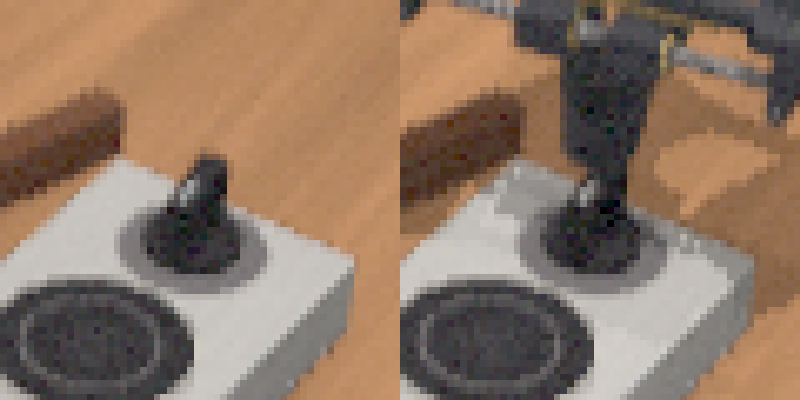

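Run:
```python
from h import *
print(ray('side',[(292.7,178.5),(297.2,173.2),(295.2,175.9)],84))
print(proj('side',[[521,-104,84],[521,-146,84]]))
print(ray('side',[(265+190/6.67,150+243/6.67)],51),'disc')
s=ctrl.read_state();print(s['grip_width'],s['time'],s['position'])
print(ctrl.pinch_z,[n for n in dir(ctrl) if n[0]!='_'])
# finger tip px widths
b=cv2.imread('pics/s2.png').max(2)
for r in range(158,188,2): print(r,(b[r,280:312]<75).astype(int).tolist().__str__().replace(', ',''))
```

```text
[[ 518.41229207 -112.91144186   84.        ]
 [ 519.45105916 -142.31965773   84.        ]
 [ 518.21327958 -127.68268207   84.        ]]
[[290.40721983 179.79738677]
 [297.31968819 172.38813568]]
[[ 517.09127425 -119.98087534   51.        ]] disc
0.007398621164016428 3.625 [ 520.93758521 -125.18764653   57.85829408]
18.700000000000003 ['PlanningError', 'pinch_z', 'read_state']
158 [00000000111111111111111101000000]
160 [00000000011111111111111101000011]
162 [00000000011111111111111100000000]
164 [11000000011111111111111000000000]
166 [11110000011111111111110000000000]
168 [11110000011111111111110000000000]
170 [11110000011111111111100000000000]
172 [11110000011111111111100000000000]
174 [10000000001111111111000000000000]
176 [00000000000011111111000000000000]
178 [00000000000100111110000000000000]
180 [00000000011101111110000000000000]
182 [00000111111111111111100000000000]
184 [00000011111111111111111000000000]
186 [00000111111111111111111110000000]
```

Call:
send_rows:
  moves:
    - {"x":0,"y":0.4,"z":0,"roll":0}
    - {"x":0,"y":0.4,"z":0,"roll":0}
    - {"x":0,"y":0.4,"z":0,"roll":0}

```text
time: 4.0
position: [525.0, -124.7, 57.9]
eef_rot: [-2.087, -2.348, 0.0]
wrist_force: [0.2, -0.5, -0.3]
grip_width: 0.005
```

```bash
python3 go.py
python3 - <<'E'
from h import *
s=ctrl.read_state();print(s['wrist_force'],s['torque'],s['grip_width'])
E
```

```text
t 4.0 pos [ 525.  -124.7   57.9] yang 6.7 j [-0.28  0.15  2.03  0.    0.97 -0.4 ] F [ 0.2 -0.5 -0.3] tilt [-0.  0. -1.]
[ 0.15771853 -0.52086317 -0.34691208] [-0.01095597 -0.05657187 -0.00381639] 0.004819169234109107
```

Call:
send_rows:
  moves:
    - {"x":0,"y":-0.4,"z":0,"roll":0}
    - {"x":0,"y":-0.4,"z":0.1,"roll":0}
    - {"x":0,"y":-0.4,"z":0.2,"roll":0}
    - {"x":0,"y":-0.4,"z":0.2,"roll":0}

```text
time: 4.5
position: [520.9, -125.2, 55.8]
eef_rot: [-2.087, -2.348, 0.0]
wrist_force: [-0.1, 0.4, 0.2]
grip_width: 0.005
```

Call:
send_rows:
  moves:
    - {"x":0,"y":0,"z":0.1,"roll":0}
    - {"x":0,"y":0,"z":0.2,"roll":0}
    - {"x":0,"y":0,"z":0.2,"roll":0}

```text
time: 4.88
position: [520.9, -125.1, 53.7]
eef_rot: [-2.087, -2.348, 0.0]
wrist_force: [0.4, -0.0, -0.5]
grip_width: 0.006
```

Call:
send_rows:
  moves:
    - {"x":0,"y":0,"z":0.1,"roll":0}
    - {"x":0,"y":0,"z":0.2,"roll":0}
    - {"x":0,"y":0,"z":0.2,"roll":0}

```text
time: 5.25
position: [520.9, -125.1, 51.8]
eef_rot: [-2.087, -2.348, 0.0]
wrist_force: [0.0, 0.6, -0.4]
grip_width: 0.003
```

Run:
```python
from h import *
b=shot('side','s4')[:,:,::-1];t=shot('top','t4')[:,:,::-1]
f=lambda i:cv2.resize(cv2.LUT(np.ascontiguousarray(i),(255*(np.arange(256)/255)**.5).astype(np.uint8)),(400,500),interpolation=cv2.INTER_NEAREST)
cv2.imwrite('pics/c4.png',np.hstack([f(b[125:205,260:324]),f(t[140:240,265:345])]))
```

```text
(no output)
```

View pics/c4.png

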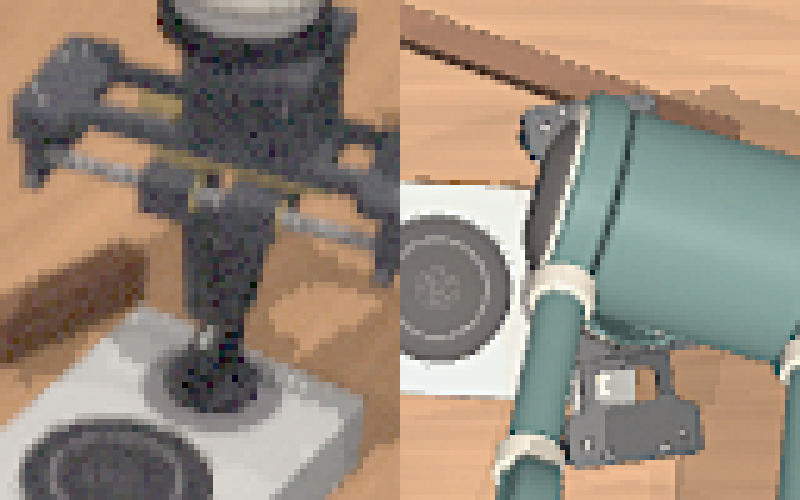

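Call:
send_rows:
  moves:
    - {"x":0,"y":0,"z":0.1,"roll":0}
    - {"x":0,"y":0,"z":0.2,"roll":0}
    - {"x":0,"y":0,"z":0.2,"roll":0}

```text
time: 5.72
position: [520.9, -125.2, 49.8]
eef_rot: [-2.087, -2.348, 0.0]
wrist_force: [0.0, -0.9, -0.5]
grip_width: 0.004
```

Call:
send_rows:
  moves:
    - {"x":0,"y":0,"z":0.1,"roll":0}
    - {"x":0,"y":0,"z":0.2,"roll":0}
    - {"x":0,"y":0,"z":0.2,"roll":0}

```text
time: 6.1
position: [520.9, -125.2, 47.8]
eef_rot: [-2.087, -2.348, 0.0]
wrist_force: [0.0, -0.7, 0.5]
grip_width: 0.007
```

Call:
send_rows:
  moves:
    - {"x":0,"y":0,"z":0.1,"roll":0}
    - {"x":0,"y":0,"z":0.2,"roll":0}
    - {"x":0,"y":0,"z":0.2,"roll":0}

```text
time: 6.48
position: [521.2, -125.3, 47.1]
eef_rot: [2.087, 2.348, 0.0]
wrist_force: [-2.6, 0.9, 7.1]
grip_width: 0.005
```

Contact came at a reported z of 47. The side view also shows the gripper about 12 px (roughly 36 mm) higher than the reading, so the true fingertips sit about 36 mm above it, on top of the bar at 84 mm. I back off, open the jaws and go down with force checks.

Call:
send_rows:
  moves:
    - {"x":0,"y":0,"z":-1,"roll":0}
    - {"x":0,"y":0,"z":-1.5,"roll":0}
    - {"x":0,"y":0,"z":-1.5,"roll":0}
    - {"x":0,"y":0,"z":-1.5,"roll":0}
    - {"x":0,"y":0,"z":-1.5,"roll":0}
  grip: 0.1

```text
time: 7.1
position: [520.7, -125.1, 60.5]
eef_rot: [-2.087, -2.347, 0.0]
wrist_force: [-0.5, 0.4, 0.0]
grip_width: 0.542
```

```bash
python3 go.py 521 -125.3 22 6.8
python3 - <<'E'
from h import *
b=shot('side','s5')[:,:,::-1]
print(ctrl.read_state()['grip_width'])
f=lambda i:cv2.resize(cv2.LUT(np.ascontiguousarray(i),(255*(np.arange(256)/255)**.5).astype(np.uint8)),(600,600),interpolation=cv2.INTER_NEAREST)
cv2.imwrite('pics/c5.png',f(b[120:200,255:335]))
E
```

```text
t 7.1 pos [ 520.7 -125.1   60.5] yang 6.7 j [-0.28  0.14  2.04  0.    0.97 -0.4 ] F [-0.5  0.4  0. ] tilt [-0.001  0.    -1.   ]
row [-0.03  0.03  3.85] roll -0.1
0.5438438971247008
```

View pics/c5.png

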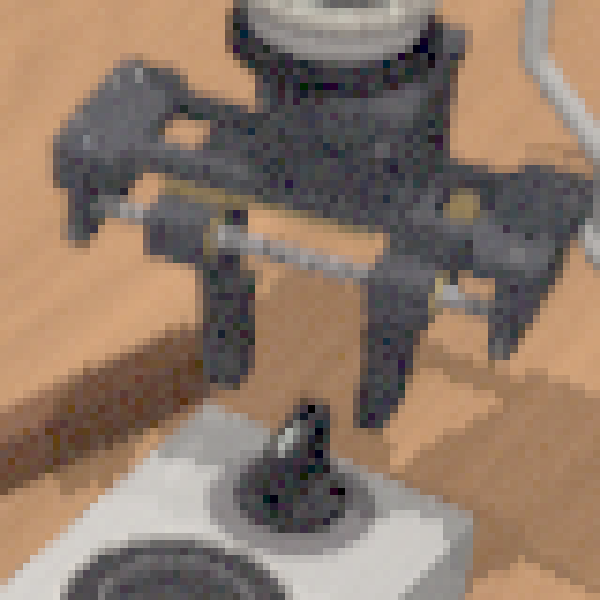

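Call:
send_rows:
  moves:
    - {"x":0,"y":0,"z":1,"roll":0}
    - {"x":0,"y":0,"z":2,"roll":0}
    - {"x":0,"y":0,"z":3,"roll":0}
    - {"x":0,"y":0,"z":3.8,"roll":0}
    - {"x":0,"y":0,"z":3.8,"roll":0}

```text
time: 7.78
position: [520.1, -124.9, 21.8]
eef_rot: [-2.086, -2.346, 0.001]
wrist_force: [-0.3, 0.3, 0.7]
grip_width: 0.546
```

Call:
send_rows:
  moves:
    - {"x":0,"y":0,"z":0,"roll":0}
    - {"x":0,"y":0,"z":0,"roll":0}
    - {"x":0,"y":0,"z":0,"roll":0}
    - {"x":0,"y":0,"z":0,"roll":0}
    - {"x":0,"y":0,"z":0,"roll":0}
  grip: -1
  force: 25

```text
time: 8.4
position: [521.5, -125.2, 23.2]
eef_rot: [2.087, 2.347, 0.001]
wrist_force: [0.5, 0.0, 1.5]
grip_width: 0.159
```

Gripped: 0.159 × 88 = 14 mm, as the bar should be. Now I turn it anticlockwise.

Call:
send_rows:
  moves:
    - {"x":0,"y":0,"z":0,"roll":-8}
    - {"x":0,"y":0,"z":0,"roll":-16}
    - {"x":0,"y":0,"z":0,"roll":-24}
    - {"x":0,"y":0,"z":0,"roll":-32}
    - {"x":0,"y":0,"z":0,"roll":-40}
    - {"x":0,"y":0,"z":0,"roll":-48}
    - {"x":0,"y":0,"z":0,"roll":-56}
    - {"x":0,"y":0,"z":0,"roll":-62}
    - {"x":0,"y":0,"z":0,"roll":-68}
    - {"x":0,"y":0,"z":0,"roll":-68}

```text
time: 9.65
position: [521.3, -125.4, 23.3]
eef_rot: [0.419, 3.113, -0.0]
wrist_force: [0.6, 0.8, 2.0]
grip_width: 0.154
```

```bash
python3 go.py; python3 -c "
from h import *
for i in range(3):print(ctrl.read_state()['torque'])"
```

```text
t 9.65 pos [ 521.3 -125.4   23.3] yang 74.7 j [-0.28  0.18  2.06 -0.    0.9  -1.59] F [0.6 0.8 2. ] tilt [ 0.001 -0.    -1.   ]
[-0.070005   -0.18356436  0.09023748]
[-0.070005   -0.18356436  0.09023748]
[-0.070005   -0.18356436  0.09023748]
```

Call:
send_rows:
  moves:
    - {"x":0,"y":0,"z":0,"roll":-3}
    - {"x":0,"y":0,"z":0,"roll":-6}
    - {"x":0,"y":0,"z":0,"roll":-6}

```text
time: 10.02
position: [521.3, -125.4, 23.2]
eef_rot: [0.257, 3.13, -0.0]
wrist_force: [0.6, -2.0, 3.5]
grip_width: 0.159
```

```bash
python3 go.py; python3 -c "
from h import *
for i in range(3):print(ctrl.read_state()['torque'])"
```

```text
t 10.025 pos [ 521.3 -125.4   23.2] yang 80.6 j [-0.28  0.18  2.06 -0.    0.9  -1.69] F [ 0.6 -2.   3.5] tilt [ 0.001 -0.    -1.   ]
[-0.0343628  -0.11266656  0.03768137]
[-0.0343628  -0.11266656  0.03768137]
[-0.0343628  -0.11266656  0.03768137]
```

Call:
send_rows:
  moves:
    - {"x":0,"y":0,"z":0,"roll":-2}
    - {"x":0,"y":0,"z":0,"roll":-4}
    - {"x":0,"y":0,"z":0,"roll":-4}

```text
time: 10.4
position: [521.3, -125.4, 23.2]
eef_rot: [0.144, 3.138, -0.001]
wrist_force: [-0.7, -1.6, 4.8]
grip_width: 0.159
```

```bash
python3 go.py; python3 -c "
from h import *
for i in range(3):print(ctrl.read_state()['torque'])"
```

```text
t 10.4 pos [ 521.3 -125.4   23.2] yang 84.7 j [-0.28  0.18  2.06 -0.    0.9  -1.76] F [-0.7 -1.6  4.8] tilt [ 0.001 -0.    -1.   ]
[-0.11735882 -0.12955844 -0.00457634]
[-0.11735882 -0.12955844 -0.00457634]
[-0.11735882 -0.12955844 -0.00457634]
```

Call:
send_rows:
  moves:
    - {"x":0,"y":0,"z":0,"roll":-2}
    - {"x":0,"y":0,"z":0,"roll":-4}
    - {"x":0,"y":0,"z":0,"roll":-4}

```text
time: 10.78
position: [521.3, -125.3, 23.2]
eef_rot: [0.034, 3.141, -0.0]
wrist_force: [0.3, -2.2, 4.7]
grip_width: 0.159
```

```bash
python3 go.py; python3 -c "
from h import *
print(ctrl.read_state()['torque'])"
```

```text
t 10.775 pos [ 521.3 -125.3   23.2] yang 88.8 j [-0.28  0.18  2.06  0.    0.9  -1.83] F [ 0.3 -2.2  4.7] tilt [ 0.001 -0.    -1.   ]
[-0.17565057 -0.09830789 -0.18746149]
```

Call:
send_rows:
  moves:
    - {"x":0,"y":0,"z":0,"roll":-2}
    - {"x":0,"y":0,"z":0,"roll":-4}
    - {"x":0,"y":0,"z":0,"roll":-4}

```text
time: 11.15
position: [522.0, -125.1, 23.2]
eef_rot: [-0.075, 3.139, 0.0]
wrist_force: [3.1, 1.2, 2.7]
grip_width: 0.157
```

```bash
python3 go.py; python3 -c "
from h import *
print(ctrl.read_state()['torque'])"
```

```text
t 11.15 pos [ 522.  -125.1   23.2] yang 92.7 j [-0.28  0.19  2.06  0.    0.89 -1.9 ] F [3.1 1.2 2.7] tilt [ 0.002  0.    -1.   ]
[ 0.09155637 -0.61968067 -0.26519904]
```

The torque rose to −0.27 N m around 89–93°, so the dial is on its off stop and was starting to twist the box. I release it and back off behind the −x face.

Call:
send_rows:
  moves:
    - {"x":0,"y":0,"z":0,"roll":0}
    - {"x":0,"y":0,"z":0,"roll":0}
    - {"x":0,"y":0,"z":0,"roll":0}
    - {"x":0,"y":0,"z":-3,"roll":0}
    - {"x":0,"y":0,"z":-8,"roll":0}
    - {"x":0,"y":0,"z":-10,"roll":0}
    - {"x":0,"y":0,"z":-10,"roll":0}
  grip: 0.1

```text
time: 12.02
position: [522.3, -125.6, 124.8]
eef_rot: [-0.075, 3.137, -0.002]
wrist_force: [0.2, -0.3, -1.0]
grip_width: 0.555
```

```bash
python3 go.py 410 -80 123 70.2 410 -80 -11 70.2
```

```text
t 12.025 pos [ 522.3 -125.6  124.8] yang 92.7 j [-0.28  0.06  1.98 -0.    1.09 -1.9 ] F [ 0.2 -0.3 -1. ] tilt [ 0.004 -0.001 -1.   ]
row [11.01  5.09  0.13] roll 22.5
row [11.05  5.11 13.53] roll 22.5
```

Call:
send_rows:
  moves:
    - {"x":4,"y":2,"z":0,"roll":8}
    - {"x":8,"y":4,"z":0,"roll":16}
    - {"x":11,"y":5.1,"z":0,"roll":22.5}
    - {"x":11,"y":5.1,"z":0,"roll":22.5}
    - {"x":11,"y":5.1,"z":0,"roll":22.5}
    - {"x":11,"y":5.1,"z":0,"roll":22.5}
  grip: 1

```text
time: 12.78
position: [409.7, -79.9, 122.8]
eef_rot: [0.538, 3.095, -0.0]
wrist_force: [0.5, -0.1, -0.4]
grip_width: 0.995
```

```bash
python3 go.py 410 -80 -11 70.2
cat >> m.py <<'E'
O=np.array([716.1,77.9]);th=np.radians(-19.85);X=np.array([np.cos(th),np.sin(th)]);Y=np.array([-np.sin(th),np.cos(th)])
def wpose(im,**k):
    c=warmer(im,**k);P=ray('top',cv2.convexHull(c).reshape(-1,2),45)[:,:2].astype(np.float32);r=cv2.minAreaRect(P);b=cv2.boxPoints(r)
    ctr=np.array(r[0]);e=[b[1]-b[0],b[2]-b[1]];e=max(e,key=np.linalg.norm);e=e*np.sign(e[1]);yaw=np.degrees(np.arctan2(-e[0],e[1]))
    print('warmer',ctr.round(1),'size',np.round(r[1],1),'yaw',yaw.round(2),'dock',((ctr-O)@X).round(1),((ctr-O)@Y).round(1));return ctr,yaw
E
python3 - <<'E'
from m import *
wpose(cv2.imread('pics/t0.png')[:,:,::-1].copy())
t=shot('top','t6');c,y=wpose(t)
cv2.imwrite('pics/c6.png',cv2.resize(t[110:290,160:400],(800,600),interpolation=cv2.INTER_CUBIC)[:,:,::-1])
E
```

```text
t 12.775 pos [409.7 -79.9 122.8] yang 70.3 j [-0.25 -0.17  2.21 -0.    1.1  -1.48] F [ 0.5 -0.1 -0.4] tilt [ 0. -0. -1.]
row [-0.03 -0.   13.38] roll 0.1
warmer [524.6 -76.4] size [168.8 124. ] yaw -3.36 dock -127.8 -210.2
warmer [522.4 -76.1] size [122.8 168.4] yaw 0.7 dock -129.9 -210.7
```

View pics/c6.png

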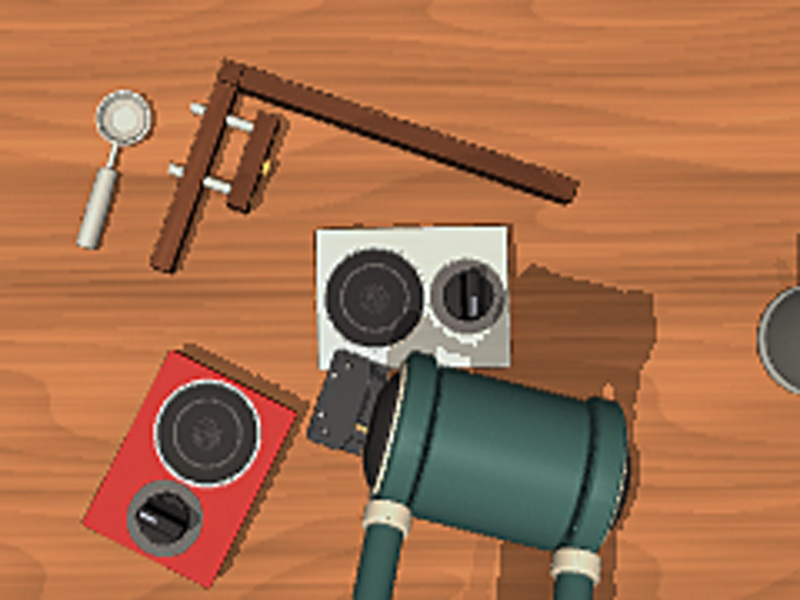

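Call:
send_rows:
  moves:
    - {"x":0,"y":0,"z":4,"roll":0}
    - {"x":0,"y":0,"z":8,"roll":0}
    - {"x":0,"y":0,"z":11,"roll":0}
    - {"x":0,"y":0,"z":12.5,"roll":0}
    - {"x":0,"y":0,"z":13.2,"roll":0}
    - {"x":0,"y":0,"z":13.2,"roll":0}

```text
time: 13.58
position: [409.3, -79.6, -8.8]
eef_rot: [0.539, 3.095, -0.0]
wrist_force: [0.7, 0.5, 1.2]
grip_width: 0.994
```

```bash
python3 go.py 410 -80 -8 70.2; python3 -c "
from m import *
p=ctrl.read_state()['position'][:2];print('tcp in dock',(p-O)@X,(p-O)@Y)
b=shot('side','s7');cv2.imwrite('pics/c7.png',cv2.resize(b[110:310,190:390],(600,600),interpolation=cv2.INTER_CUBIC)[:,:,::-1])"
```

```text
t 13.575 pos [409.3 -79.6  -8.8] yang 70.2 j [-0.25  0.02  2.32 -0.    0.8  -1.48] F [0.7 0.5 1.2] tilt [ 0. -0. -1.]
row [-0.08 -0.01 -0.08] roll 0.0
tcp in dock -235.11847372299866 -252.37648897285152
```

View pics/c7.png

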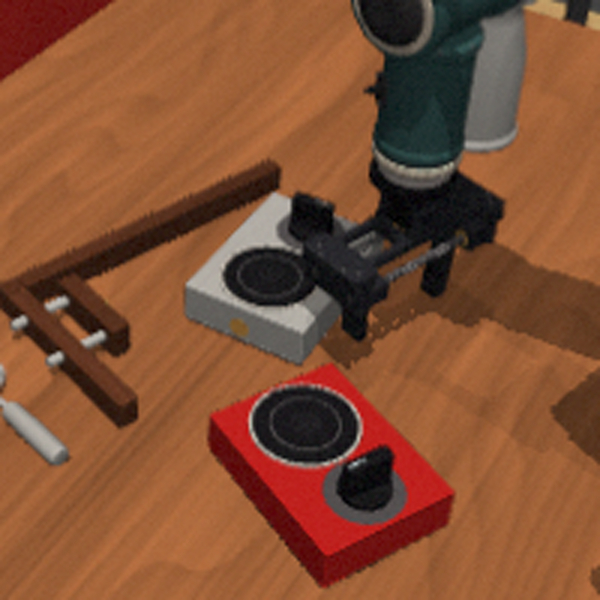

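The side view shows the open fingers low behind the grey box, clear of the red one. I begin the slow push along dock +x, which is tool −x.

Call:
send_rows:
  moves:
    - {"x":-0.6,"y":0.6,"z":0,"roll":0}
    - {"x":-1.2,"y":1.2,"z":0,"roll":0}
    - {"x":-1.8,"y":1.8,"z":0,"roll":0}
    - {"x":-2.4,"y":2.4,"z":0,"roll":0}
    - {"x":-3.0,"y":3,"z":0,"roll":0}
    - {"x":-3.6,"y":3.3,"z":0,"roll":0}
    - {"x":-4.2,"y":3.3,"z":0,"roll":0}
    - {"x":-4.8,"y":3.3,"z":0,"roll":0}
    - {"x":-5.4,"y":3.3,"z":0,"roll":0}
    - {"x":-6,"y":3.3,"z":0,"roll":0}
    - {"x":-6.5,"y":3.3,"z":0,"roll":0}
    - {"x":-6.8,"y":3.3,"z":0,"roll":0}

```text
time: 15.12
position: [482.7, -70.0, -9.7]
eef_rot: [-0.538, -3.092, -0.002]
wrist_force: [-5.4, 4.4, 3.9]
grip_width: 1.002
```

```bash
python3 go.py
cat > st.py <<'E'
from m import *
import sys
s=ctrl.read_state();p=s['position'][:2];F=s['wrist_force'][:2]
print('tcp dock',((p-O)@X).round(1),((p-O)@Y).round(1),'F dock',(F@X).round(1),(F@Y).round(1),'t',s['time'],'tau',s['torque'].round(2))
if len(sys.argv)>1:
    wpose(shot('top',sys.argv[1]))
E
python3 st.py t8
```

```text
t 15.125 pos [482.7 -70.   -9.7] yang 70.2 j [-0.2   0.15  2.18  0.    0.82 -1.42] F [-5.4  4.4  3.9] tilt [-0.003  0.002 -1.   ]
tcp dock -169.3 -218.4 F dock -6.6 2.3 t 15.125 tau [0.99 0.47 0.42]
warmer [404.3 105.7] size [90.3 89.6] yaw -0.36 dock -302.7 -79.7
```

Call:
send_rows:
  moves:
    - {"x":-0.4,"y":0,"z":0,"roll":0}
    - {"x":-0.8,"y":0,"z":0,"roll":0}
    - {"x":-1.2,"y":0,"z":0,"roll":0}
    - {"x":-1.6,"y":0,"z":0,"roll":0}
    - {"x":-1.9,"y":0,"z":0,"roll":0}
    - {"x":-2.2,"y":0,"z":0,"roll":0}
    - {"x":-2.4,"y":0,"z":0,"roll":0}
    - {"x":-2.6,"y":0,"z":0,"roll":0}

```text
time: 16.18
position: [505.4, -79.0, -9.9]
eef_rot: [-0.539, -3.088, -0.001]
wrist_force: [-8.5, 3.7, 6.7]
grip_width: 0.998
```

```bash
python3 st.py
python3 - <<'E'
from m import *
t=shot('top','t9')
hsv=cv2.cvtColor(t,cv2.COLOR_RGB2HSV); m=((hsv[...,1]<60)&(hsv[...,2]>120)).astype(np.uint8)
m[:,:225]=0;m[:,345:]=0;m[:115]=0;m[225:]=0
for q in cv2.findContours(m,cv2.RETR_EXTERNAL,cv2.CHAIN_APPROX_NONE)[0]:
    if cv2.contourArea(q)>60:
        print(cv2.contourArea(q)); a=cv2.approxPolyDP(cv2.convexHull(q),1.5,True).reshape(-1,2)
        w=ray('top',a,45)[:,:2]
        for u,v in zip(a,w):print(u,((v-O)@X).round(1),((v-O)@Y).round(1))
E
```

```text
tcp dock -144.9 -219.1 F dock -9.3 0.5 t 16.175 tau [0.47 1.1  0.01]
542.5
[263 180] -98.1 -135.9
[272 153] -13.1 -134.4
[325 171] -11.6 -300.0
[323 179] -36.1 -302.0
[320 181] -44.7 -295.5
[267 182] -99.8 -149.0
```

Call:
send_rows:
  moves:
    - {"x":-0.2,"y":0,"z":0,"roll":0}
    - {"x":-0.4,"y":0,"z":0,"roll":0}
    - {"x":-0.6,"y":0,"z":0,"roll":0}
    - {"x":-0.8,"y":0,"z":0,"roll":0}
    - {"x":-0.9,"y":0,"z":0,"roll":0}
    - {"x":-1.0,"y":0,"z":0,"roll":0}

```text
time: 16.98
position: [513.6, -82.0, -9.9]
eef_rot: [-0.538, -3.086, -0.002]
wrist_force: [-12.7, 4.2, 10.9]
grip_width: 0.997
```

```bash
python3 st.py
```

```text
tcp dock -136.2 -219.1 F dock -13.3 -0.4 t 16.975 tau [ 0.71  1.7  -0.01]
```

Call:
send_rows:
  moves:
    - {"x":-0.1,"y":0,"z":0,"roll":0}
    - {"x":-0.2,"y":0,"z":0,"roll":0}
    - {"x":-0.2,"y":0,"z":0,"roll":0}

```text
time: 17.35
position: [513.4, -81.9, -10.3]
eef_rot: [-0.538, -3.082, -0.002]
wrist_force: [-15.3, 6.3, 13.8]
grip_width: 0.999
```

```bash
python3 st.py
```

```text
tcp dock -136.4 -219.1 F dock -16.5 0.7 t 17.35 tau [ 0.96  2.18 -0.02]
```

Call:
send_rows:
  moves:
    - {"x":-0.15,"y":0,"z":0,"roll":0}
    - {"x":-0.3,"y":0,"z":0,"roll":0}
    - {"x":-0.45,"y":0,"z":0,"roll":0}
    - {"x":-0.45,"y":0,"z":0,"roll":0}

```text
time: 17.85
position: [513.1, -81.9, -10.8]
eef_rot: [-0.536, -3.073, -0.004]
wrist_force: [-26.3, 10.8, 24.1]
grip_width: 1.002
```

```bash
python3 st.py; python3 go.py
```

```text
tcp dock -136.7 -219.2 F dock -28.4 1.2 t 17.85 tau [1.6  3.56 0.13]
t 17.85 pos [513.1 -81.9 -10.8] yang 70.2 j [-0.21  0.22  2.1   0.    0.85 -1.43] F [-26.3  10.8  24.1] tilt [-0.022  0.006 -1.   ]
```

Pressed on the rail with about 28 N and no further advance. I retreat, lift, and go round to the −y face.

Call:
send_rows:
  moves:
    - {"x":0.5,"y":0,"z":0,"roll":0}
    - {"x":1.5,"y":0,"z":0,"roll":0}
    - {"x":3,"y":0,"z":0,"roll":0}
    - {"x":4,"y":0,"z":-2,"roll":0}
    - {"x":4,"y":0,"z":-7,"roll":0}
    - {"x":4,"y":0,"z":-13,"roll":0}
    - {"x":4,"y":0,"z":-14,"roll":0}
    - {"x":4,"y":0,"z":-14,"roll":0}
  grip: 0.6

```text
time: 18.85
position: [486.9, -72.4, 131.9]
eef_rot: [0.539, 3.092, -0.0]
wrist_force: [-0.9, 0.4, 0.1]
grip_width: 0.799
```

```bash
python3 st.py
python3 - <<'E'
from m import *
t=shot('top','t10')
hsv=cv2.cvtColor(t,cv2.COLOR_RGB2HSV); m=((hsv[...,1]<60)&(hsv[...,2]>120)).astype(np.uint8)
m[:,:245]=0;m[:,355:]=0;m[:115]=0;m[225:]=0
for q in cv2.findContours(m,cv2.RETR_EXTERNAL,cv2.CHAIN_APPROX_NONE)[0]:
    if cv2.contourArea(q)>60:
        a=cv2.approxPolyDP(cv2.convexHull(q),1.5,True).reshape(-1,2)
        w=ray('top',a,45)[:,:2]
        for u,v in zip(a,w):print(u,((v-O)@X).round(1),((v-O)@Y).round(1))
p=O+X*-64+Y*-342;print(p)
E
python3 go.py 539.9 -222 128 -19.85 539.9 -222 -5 -19.85
```

```text
tcp dock -164.5 -219.2 F dock -1.0 0.0 t 18.85 tau [ 0.08 -0.12  0.  ]
[279 221] -196.3 -220.0
[278 224] -205.5 -220.1
[265 224] -218.2 -184.3
[266 218] -200.7 -181.2
[269 216] -192.3 -187.6
[276 217] -188.2 -207.9
[262 182] -104.7 -135.1
[273 150] -3.6 -134.2
[326 168] -2.1 -299.9
[322 182] -45.5 -302.0
[268 185] -107.2 -154.7
[ 539.77344074 -222.04823637]
t 18.9 pos [485.6 -72.2 130.2] yang 70.2 j [-0.2  -0.03  2.07 -0.    1.1  -1.42] F [-0.6 -0.6  0.4] tilt [-0.  0. -1.]
row [-10.18 -12.26   0.22] roll 90.1
row [-10.19 -12.26  13.52] roll 90.1
```

Call:
send_rows:
  moves:
    - {"x":-1,"y":-1.2,"z":0,"roll":10}
    - {"x":-2,"y":-2.5,"z":0,"roll":20}
    - {"x":-3.2,"y":-4,"z":0,"roll":30}
    - {"x":-4.5,"y":-5.5,"z":0,"roll":40}
    - {"x":-5.7,"y":-7,"z":0,"roll":50}
    - {"x":-7,"y":-8.5,"z":0,"roll":60}
    - {"x":-8.2,"y":-10,"z":0,"roll":70}
    - {"x":-9.5,"y":-11.5,"z":0,"roll":80}
    - {"x":-10.2,"y":-12.3,"z":0,"roll":90}
    - {"x":-10.2,"y":-12.3,"z":0,"roll":90}
    - {"x":-10.2,"y":-12.3,"z":0,"roll":90}

```text
time: 20.27
position: [539.3, -221.7, 129.1]
eef_rot: [-2.565, -1.809, 0.002]
wrist_force: [-0.6, -0.5, -0.0]
grip_width: 0.801
```

```bash
python3 st.py t11; python3 go.py 539.9 -222 -5 -19.85
```

```text
tcp dock -64.5 -341.9 F dock -0.4 -0.7 t 20.275 tau [-0.06 -0.05 -0.01]
warmer [ 582.7 -106.1] size [168.  124.2] yaw -19.74 dock -63.0 -218.3
t 20.325 pos [ 539.6 -221.7  129.5] yang -19.6 j [-0.43  0.15  1.88  0.    1.12 -0.09] F [-0.3 -0.6  0.4] tilt [-0.002  0.001 -1.   ]
row [-0.02  0.07 13.45] roll 0.2
```

Call:
send_rows:
  moves:
    - {"x":0,"y":0,"z":4,"roll":0}
    - {"x":0,"y":0,"z":8,"roll":0}
    - {"x":0,"y":0,"z":11,"roll":0}
    - {"x":0,"y":0,"z":12.5,"roll":0}
    - {"x":0,"y":0,"z":13.4,"roll":0}
    - {"x":0,"y":0,"z":13.4,"roll":0}

```text
time: 21.08
position: [540.8, -222.5, -2.9]
eef_rot: [2.569, 1.808, 0.0]
wrist_force: [-0.6, 0.0, -1.7]
grip_width: 0.799
```

Call:
send_rows:
  moves:
    - {"x":0.6,"y":0,"z":0,"roll":0}
    - {"x":1.2,"y":0,"z":0,"roll":0}
    - {"x":1.8,"y":0,"z":0,"roll":0}
    - {"x":2.4,"y":0,"z":0,"roll":0}
    - {"x":2.8,"y":0,"z":0,"roll":0}
    - {"x":3.2,"y":0,"z":0,"roll":0}
    - {"x":3.7,"y":0,"z":0,"roll":0}
    - {"x":4.2,"y":0,"z":0,"roll":0}
    - {"x":4.7,"y":0,"z":0,"roll":0}
    - {"x":5.2,"y":0,"z":0,"roll":0}
    - {"x":5.7,"y":0,"z":0,"roll":0}

```text
time: 22.45
position: [559.4, -170.3, -2.9]
eef_rot: [2.568, 1.807, -0.003]
wrist_force: [-1.9, -4.6, 1.1]
grip_width: 0.8
```

```bash
python3 st.py t12; python3 go.py
```

```text
tcp dock -63.1 -286.6 F dock -0.3 -5.0 t 22.45 tau [-0.96  0.32  0.05]
warmer [592.7 -77.9] size [164.5 124.1] yaw -19.72 dock -63.2 -188.4
t 22.5 pos [ 559.6 -169.6   -3. ] yang -19.7 j [-0.34  0.3   1.97 -0.    0.87  0.01] F [-2.3 -4.9  2. ] tilt [-0.001 -0.002 -1.   ]
```

Call:
send_rows:
  moves:
    - {"x":0.5,"y":0,"z":0,"roll":0}
    - {"x":1,"y":0,"z":0,"roll":0}
    - {"x":1.5,"y":0,"z":0,"roll":0}
    - {"x":2,"y":0,"z":0,"roll":0}
    - {"x":2.5,"y":0,"z":0,"roll":0}
    - {"x":3,"y":0,"z":0,"roll":0}
    - {"x":3.4,"y":0,"z":0,"roll":0}
    - {"x":3.8,"y":0,"z":0,"roll":0}
    - {"x":4.1,"y":0,"z":0,"roll":0}
    - {"x":4.4,"y":0,"z":0,"roll":0}
    - {"x":4.6,"y":0,"z":0,"roll":0}

```text
time: 23.88
position: [574.9, -126.9, -2.9]
eef_rot: [2.568, 1.807, -0.003]
wrist_force: [-3.4, -6.4, 2.6]
grip_width: 0.796
```

```bash
python3 st.py t13
```

```text
tcp dock -63.2 -240.6 F dock -1.0 -7.2 t 23.875 tau [-1.01  0.39  0.04]
warmer [610.8 -27.3] size [149.3 124.2] yaw -19.61 dock -63.3 -134.7
```

Call:
send_rows:
  moves:
    - {"x":0.2,"y":0,"z":0,"roll":0}
    - {"x":0.4,"y":0,"z":0,"roll":0}
    - {"x":0.6,"y":0,"z":0,"roll":0}
    - {"x":0.8,"y":0,"z":0,"roll":0}
    - {"x":0.9,"y":0,"z":0,"roll":0}

```text
time: 24.55
position: [577.9, -118.5, -2.9]
eef_rot: [2.568, 1.807, -0.003]
wrist_force: [-3.7, -6.6, 2.1]
grip_width: 0.798
```

```bash
python3 st.py t14
```

```text
tcp dock -63.3 -231.7 F dock -1.2 -7.4 t 24.55 tau [-0.97  0.33  0.04]
warmer [601.6 -18.6] size [156.5 147.2] yaw -19.68 dock -74.9 -129.6
```

Not at the stop yet (7 N is only sliding friction). I continue slowly.

Call:
send_rows:
  moves:
    - {"x":0.2,"y":0,"z":0,"roll":0}
    - {"x":0.4,"y":0,"z":0,"roll":0}
    - {"x":0.5,"y":0,"z":0,"roll":0}

```text
time: 24.98
position: [579.5, -114.0, -3.0]
eef_rot: [2.568, 1.807, -0.003]
wrist_force: [-3.2, -6.9, 2.5]
grip_width: 0.803
```

```bash
python3 st.py
```

```text
tcp dock -63.3 -226.8 F dock -0.7 -7.6 t 24.975 tau [-1.02  0.41  0.03]
```

Call:
send_rows:
  moves:
    - {"x":0.2,"y":0,"z":0,"roll":0}
    - {"x":0.4,"y":0,"z":0,"roll":0}
    - {"x":0.4,"y":0,"z":0,"roll":0}

```text
time: 25.35
position: [579.8, -113.5, -2.9]
eef_rot: [2.565, 1.807, -0.01]
wrist_force: [-6.5, -17.9, 4.1]
grip_width: 0.804
```

```bash
python3 st.py
```

```text
tcp dock -63.3 -226.3 F dock -0.1 -19.1 t 25.35 tau [-2.89  0.96 -0.13]
```

Contact with the stop at −226.3, right where it was seen. I press a little more.

Call:
send_rows:
  moves:
    - {"x":0.15,"y":0,"z":0,"roll":0}
    - {"x":0.3,"y":0,"z":0,"roll":0}
    - {"x":0.3,"y":0,"z":0,"roll":0}
    - {"x":0.3,"y":0,"z":0,"roll":0}

```text
time: 25.85
position: [579.7, -113.5, -2.8]
eef_rot: [2.563, 1.806, -0.015]
wrist_force: [-11.0, -27.2, 4.4]
grip_width: 0.794
```

```bash
python3 st.py
```

```text
tcp dock -63.3 -226.3 F dock -1.1 -29.3 t 25.85 tau [-4.31  1.38 -0.2 ]
```

Call:
send_rows:
  moves:
    - {"x":-0.4,"y":0,"z":0,"roll":0}
    - {"x":-1.2,"y":0,"z":0,"roll":0}
    - {"x":-2.5,"y":0,"z":0,"roll":0}
    - {"x":-4,"y":0,"z":0,"roll":0}
    - {"x":-6,"y":0,"z":-3,"roll":0}
    - {"x":-8,"y":0,"z":-9,"roll":0}
    - {"x":-9,"y":0,"z":-14,"roll":0}
    - {"x":-9,"y":0,"z":-14,"roll":0}
    - {"x":-9,"y":0,"z":-14,"roll":0}

```text
time: 26.98
position: [551.6, -190.6, 136.5]
eef_rot: [-2.57, -1.806, 0.0]
wrist_force: [-0.2, -0.1, -0.2]
grip_width: 0.804
```

```bash
python3 st.py t15
python3 - <<'E'
import cv2,numpy as np
t=cv2.imread('pics/t15.png')
cv2.imwrite('pics/c15.png',cv2.resize(t[110:260,180:380],(800,600),interpolation=cv2.INTER_CUBIC))
E
```

```text
tcp dock -63.6 -308.4 F dock -0.2 -0.2 t 26.975 tau [-0.06 -0.05 -0.  ]
warmer [612.4 -22.8] size [168.9 124.1] yaw -19.68 dock -63.3 -130.0
```

View pics/c15.png

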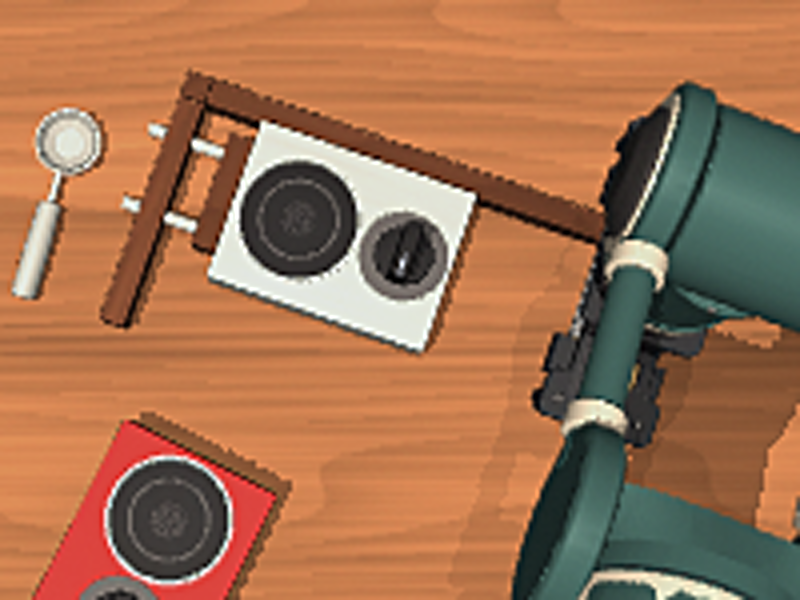

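```bash
python3 -c "
from station import job;print(job.close_job())"
```

```text
the job is handed in; nothing more can be done
None
```

The cup warmer is docked: its dial is turned to off, and it lies flush against the long rail and the end stop. The job was handed in at about 27 s of the 72 s allowed.

- **Dial:** I turned it anticlockwise until it hit its stop, at about 0.27 N m. The box twisted about 4° before any docking. The last picture shows the white mark along −x to within about 2°, as fine as that picture shows.
- **Long rail:** I pushed with two fingers at about 30 mm/s, slowing to 16 mm/s or less, and pressed with about 28 N until it stopped advancing.
- **End stop:** I slid the warmer along the rail and pressed with about 29 N. It stopped at about y = −45 mm, against −47 mm seen by camera.
- **Final camera check:** its centre is at (−63.3, −130.0) mm in the corner frame, and its yaw is −19.7° against −19.85° measured for the rail. I saw no gap at either face. The pin was hidden, so I infer it is pushed in from the hard contact.

**What disagreed:**
- The first grip on the dial closed on nothing. The fingertips were about 36 mm higher than the reported z, seen in the side view and confirmed by a light 7 N touch on top of the bar. I corrected for this in every later move.
- Some automatic position readings of the warmer were wrong while the arm covered it, and I ignored those.

I did not touch the jug, saucer with mug, spoon or red box. The spoon is in place in the last picture; I did not re-check the jug, saucer and mug.

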